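# Push the plate shuttle home in its guide bed

## Robot

A 6-joint arm with a two-finger parallel gripper is mounted at the origin on a cart in front of the work surface, level with it; the furniture and walls round the work are solid. World frame = base frame: x ahead of the robot, y to its left, z up, the work surface at z = 0. Lengths are in m, angles in rad, forces in N, time in s.
With the tool pointing down it reaches from about 0.35 to 0.925 m from the base axis. Payload 6.4 kg.
Tool frame: the origin (TCP) lies midway between the tips of the shut fingers; the grasp point (between the pads) lies 19 mm behind it; z points along the fingers, y is the line along which they close (so a half turn about z gives the same grasp; the last joint's range is limited). The gripper opens to 85 mm and grips with 20 to 120 N. Pads are 22 mm wide; open, the fingers measure 114 mm over their backs; the gripper's body (76 mm by 85 mm) begins 54 mm behind the grasp point. The pads swing forward as they close: fully open they stand 13 mm farther back than shut.
Start: joints at [-1.389, 0.245, 1.558, -0, 1.339, -0.174], TCP at [0.226, -0.609, 0.207] pointing down, gripper open.
Joint ranges: [-3.13, 3.13], [-1.02, 2.26], [0.13, 2.54], [-0.95, 4.09], [0.21, 2.88], [-2.74, 2.74]. Speed limits (rad/s): [2.57, 2.57, 3.14, 3.14, 3.14, 3.14].

## Interface

Orientations are given as a 3x3 rotation matrix whose columns are the frame's x, y, z axes.
In Python, from cell import r, grip, kinematics, telemetry, viewer gives the robot as it stands. The module is installed in compiled form; this text tells all that it offers. Calls block until the motion is done:
- r.move_to(position, orientation): joint-space move of the TCP to a pose.
- r.move_l(position, rot=None, max_speed=0.15, force_limit=None): straight line of the TCP; rot=None keeps the orientation; max_speed is the mean speed in m/s. With force_limit (N) it stops when the force on the tool has changed by that much, and returns True; else False.
- r.goto_joints(angles): joint-space move.
- grip(opening, grasp_force=None): opening from 0.0 (shut) to 1.0 (fully open); grasp_force is the grip in N (None keeps the last); returns when the fingers have stopped.
- r.hold(seconds).
- kinematics.inverse_kinematics(position, orientation): joint angles nearest the present ones, or None.
- telemetry.state(): the state.
- viewer.get_image(name): name is "side" or "top" or "wrist"; returns a dict with "color" (420x560x3 uint8, blue, green, red), "vfov" (degrees; the focal length in pixels is half the picture's height over the tangent of half this angle, whatever the lens; pixels are square), "cx", "cy" (the principal point, pixels), "R" (3x3) and "t" (3): a world point X has camera coordinates R X + t. Camera axes: x right, y down, z forward; pixel columns grow to the right and rows downward; lengths in m; the calibration is good to about 2 mm. A picture is of the moment at which its call begins. There is no depth.
A pose or a line that the arm cannot do raises r.MotionError and nothing moves.
- r.close_job(): hands the job in; it is judged then, once.
The state is a dict: "t": time; "joints": joint angles; "qd": joint speeds; "joint_efforts": joint torques, N m; "tool_pos": TCP position; "ee_rot": TCP orientation; "ft_force": force on the tool from outside, world axes, zero at the start; "wrist_torque": the same for the moment, N m; "gripper_width": opening from 0.0 (shut) to 1.0 (fully open); "gripper_force": force on a finger pad.
Only numpy, scipy, OpenCV 4.12 (cv2) and the standard library are available. Lean on these libraries where they do the work, as an engineer would, in place of code of your own. Each camera call takes 0.05 s, during which the arm holds its last target. There are 200 camera calls.

## Task

Two sliding shuttles stand in guide beds on the bench. Push the one that carries the flat 96-well plate away from you along its bed until it is fully home against the two rubber stops at the far end. It binds if it is pushed off to one side, so push on the middle of its near wall and along its centre line, gently and without forcing it, and leave the shuttle with the tip box where it is.

Things in the scene. Friction and masses are not known exactly. Their poses are not given: they have to be found in the camera images.
- plate_shuttle: Loose grey tray 100 mm long (x) and 136 mm wide (y) with a flat grey-white 96-well plate fixed in it. Origin: centre of its underside, 6 mm over the bench; +x is the push direction. Black shoes, 64 mm long, at its sides run in the lipped rails with 1 mm play: it cannot be lifted out. 0.45 kg, slides at about 3 N; pushed over 15 mm off-centre it drags, over 25 mm it jams; a push at the middle frees it.
- plate_push (a point): Middle of the plate shuttle's flat near wall, on its outer face, 50 mm behind the shuttle's origin and 24 mm over the bench: the place to push. The wall is 136 mm wide and its top is 40 mm over the bench. The bed before it is open from above, its floor 6 mm over the bench.
- plate_home (a point): Fixed point of the plate shuttle's bed where the shuttle's origin lies when fully home on the two rubber stops, 75 to 110 mm ahead of its start. x: the bed's centre line and push direction. The bed, aluminium, 255 x 186 mm, runs from 195 mm before to 60 mm past this point; its rails leave 146 mm between their lips and are 36 mm high over the bench.
- tipbox_shuttle: The other shuttle, the same tray in a bed of its own, carrying a black tip box with a clear lid, 64 x 118 x 56 mm; same origin and axes. To be left where it is.

How it is judged:
At the end, for the whole second after the job is handed in: The plate shuttle is at rest within 10 mm of its home position against the stops and straight in its rails, and the tip-box shuttle is within 10 mm of where it started (horizontal distance between plate_shuttle and plate_home below 0.01 m and angle between the x axis of plate_shuttle and the x axis of plate_home, either way round below 0.12 rad and linear speed of plate_shuttle below 0.01 m/s and distance of tipbox_shuttle from where it was at the start of the episode below 0.01 m); the robot touches nothing.
It fails at once if the tip-box shuttle is shoved out of its place (more than 15 mm) (distance of tipbox_shuttle from where it was at the start of the episode above 0.015 m).
It fails at once if the plate shuttle is forced (pushed with more than 80 N) (contact force between the fingers and plate_shuttle above 80 N).
It also fails if it takes over 35 s, if anything falls off the work surface, if the arm or the gripper's body presses on something with over 40 N, if the wrist force passes 120 N, or if a joint passes its speed limit or range.

## Working session

There is one attempt and no reset: what is moved stays moved. The work goes in short steps, each a Python script; the robot and the scene stay as the last script left them, time stands still between calls to the robot, and variables do not carry over. Pictures are saved under pics/ and viewed, at most 10 in all, crops included, and the job is handed in when it is done.

```bash
mkdir -p pics
cat > h.py <<'E'
import numpy as np, cv2, json
from cell import r, grip, kinematics, telemetry, viewer
def shot(cam, fn):
    d=viewer.get_image(cam); cv2.imwrite('pics/'+fn+'.png',d['color'])
    np.savez('pics/'+fn+'.npz',**{k:d[k] for k in('vfov','cx','cy','R','t')}); return d
def ray(fn,u,v,z):
    d=np.load('pics/'+fn+'.npz'); f=210/np.tan(np.radians(d['vfov'])/2)
    R,t=d['R'],d['t']; c=-R.T@t; w=R.T@np.array([(u-d['cx'])/f,(v-d['cy'])/f,1]); return c+w*(z-c[2])/w[2]
def proj(fn,X):
    d=np.load('pics/'+fn+'.npz'); f=210/np.tan(np.radians(d['vfov'])/2)
    p=d['R']@np.array(X)+d['t']; return p[:2]/p[2]*f+[d['cx'],d['cy']]
E
python3 - <<'E'
from h import *
a=shot('top','top0');b=shot('side','side0')
for n in('top0','side0'):
    d=np.load('pics/'+n+'.npz');print(n,d['vfov'],d['cx'],d['cy'],-d['R'].T@d['t'])
    cv2.imwrite('pics/'+n+'b.png',cv2.resize(cv2.imread('pics/'+n+'.png'),(800,600),interpolation=cv2.INTER_CUBIC))
print(telemetry.state()['t'])
E
```

```text
top0 46.58660285895958 280.8048479610787 208.8553648690327 [0.48957494 0.14334883 0.91688184]
side0 49.80084344486282 274.1072575248267 208.2182168092248 [0.5949588  0.92480508 0.37656921]
0.1
```

View pics/top0b.png

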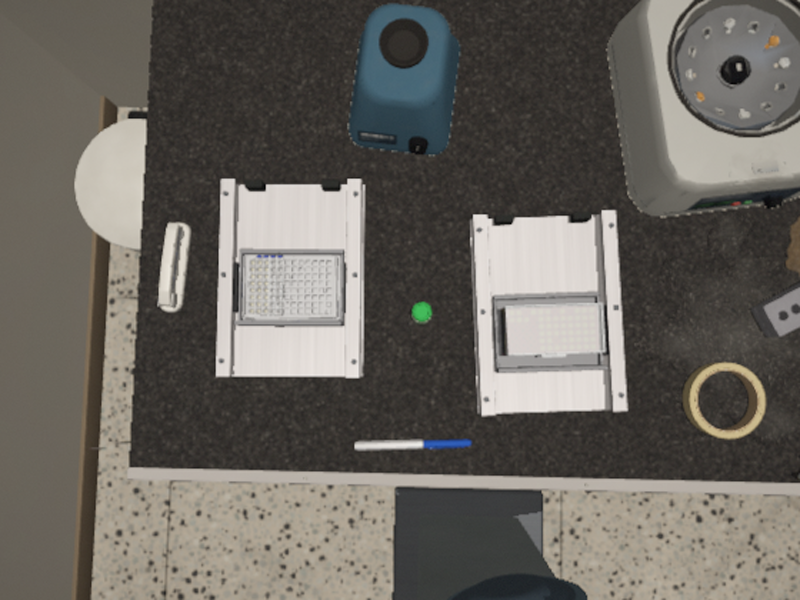

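View pics/side0b.png

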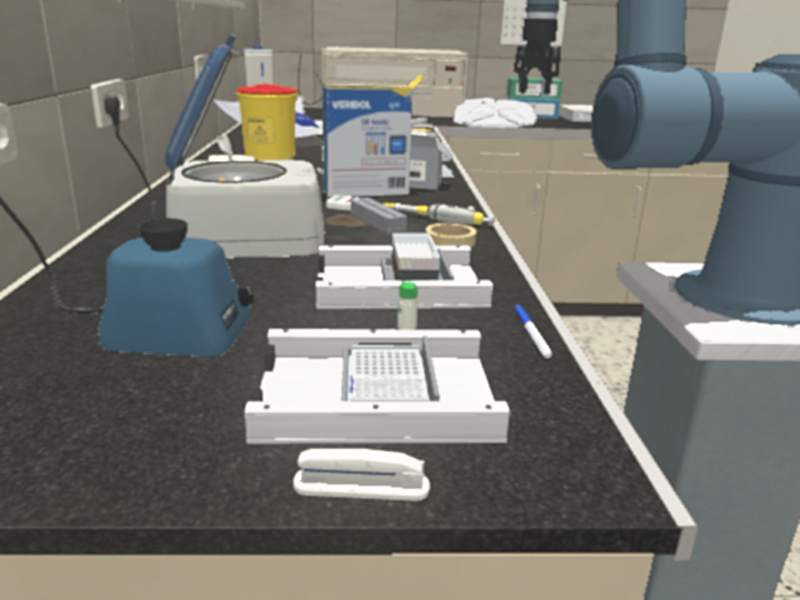

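The top view shows two beds. The left one has the flat plate (shuttle about (238–345, 250–326) in the enlarged picture), and the right one has the clear-lidded tip box. I'll measure the left bed next.

Run:
```python
from h import *
im=cv2.imread('pics/top0.png')[115:275,140:270]
cv2.imwrite('pics/crop1.png',cv2.resize(im,None,fx=3.75,fy=3.75,interpolation=cv2.INTER_CUBIC))
s=1/1.42857
for n,u,v,z in [('nl',216,376,.036),('nr',362,377,.036),('fl',221,180,.036),('fr',361,180,.036),('wl',238,326,.04),('wr',344,326,.04),('tw_l',497,369,.04),('tw_r',605,366,.04)]:
    print(n,ray('top0',u*s,v*s,z).round(4))
```

```text
nl [0.4579 0.3893 0.036 ]
nr [0.4606 0.2049 0.036 ]
fl [0.7095 0.3937 0.036 ]
fr [0.7126 0.2128 0.036 ]
wl [0.5214 0.363  0.04  ]
wr [0.5241 0.229  0.04  ]
tw_l [0.4744 0.0361 0.04  ]
tw_r [ 0.481  -0.0983  0.04  ]
```

View pics/crop1.png

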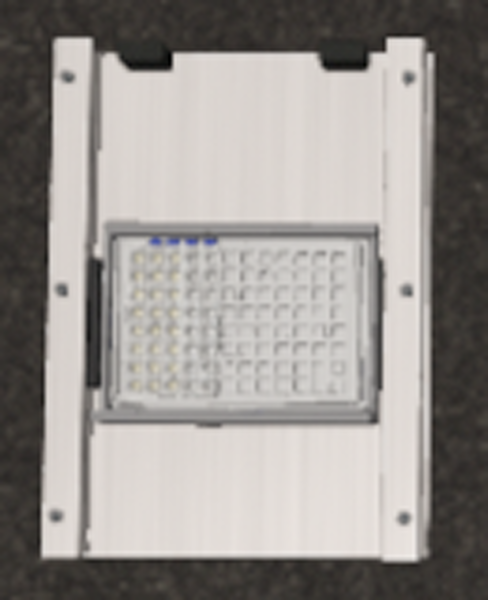

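Run:
```python
from h import *
P=lambda u,v,z: ray('top0',140+(u+.5)/3.75-.5,115+(v+.5)/3.75-.5,z)
L=[P(68,76,.036),P(62,290,.036),P(56,516,.036)];Rr=[P(408,77,.036),P(406,290,.036),P(404,518,.036)]
for a,b in zip(L,Rr): print(a.round(4),b.round(4),((a+b)/2).round(4))
c=[(a+b)/2 for a,b in zip(L,Rr)]
for d in (L[0]-L[2],Rr[0]-Rr[2],c[0]-c[2]): print('yaw',np.arctan2(d[1],d[0]))
for a in [(42,557),(420,560),(54,38),(424,37)]: print('corner',P(*a,.036).round(4))
for a in [(97,412),(377,412)]: print('wall',P(*a,.04).round(4))
for a in [(107,226),(377,226)]: print('far wall',P(*a,.04).round(4))
```

```text
[0.6929 0.3873 0.036 ] [0.6954 0.2202 0.036 ] [0.6941 0.3037 0.036 ]
[0.5872 0.3858 0.036 ] [0.5905 0.2183 0.036 ] [0.5888 0.3021 0.036 ]
[0.4777 0.3841 0.036 ] [0.4803 0.2163 0.036 ] [0.479  0.3002 0.036 ]
yaw 0.014924514580181073
yaw 0.017813689404813447
yaw 0.016368626405980344
corner [0.4579 0.39   0.036 ]
corner [0.4604 0.2081 0.036 ]
corner [0.7117 0.395  0.036 ]
corner [0.7155 0.2128 0.036 ]
wall [0.528  0.3653 0.04  ]
wall [0.5308 0.2303 0.04  ]
far wall [0.6184 0.3641 0.04  ]
far wall [0.6209 0.2329 0.04  ]
```

Run:
```python
from h import *
yaw=.0164
s=telemetry.state();print(s['ee_rot'])
x=np.array([np.cos(yaw),np.sin(yaw),0]);y=np.array([-np.sin(yaw),np.cos(yaw),0]);z=np.array([0,0,-1.])
best=None
for g in(1,-1):
    R=np.column_stack([np.cross(g*y,z),g*y,z]); q=kinematics.inverse_kinematics([.485,.3003,.2],R)
    print(g,q)
    if q is not None and (best is None or np.abs(q-s['joints']).max()<best[0]): best=(np.abs(q-s['joints']).max(),R)
R=best[1];np.save('R.npy',R)
r.move_to([.485,.3003,.2],R)
grip(0.0)
d=shot('wrist','w1');s=telemetry.state();print(s['t'],s['tool_pos'],s['gripper_width'],-d['R'].T@d['t'])
cv2.imwrite('pics/w1b.png',cv2.resize(d['color'],(800,600),interpolation=cv2.INTER_CUBIC))
```

```text
[[ 9.37377371e-01  3.48315279e-01 -3.62427763e-04]
 [ 3.48315365e-01 -9.37375788e-01  1.74301460e-03]
 [ 2.67387607e-04 -1.76010160e-03 -9.99998415e-01]]
1 [ 3.55704449e-01  6.67840417e-02  1.77089607e+00 -4.44089210e-16
  1.30391254e+00 -1.23149188e+00]
-1 [ 3.55704449e-01  6.67840417e-02  1.77089607e+00 -4.44089210e-16
  1.30391254e+00  1.91010078e+00]
4.2167 [0.48500254 0.300322   0.2000334 ] 0.0005317436797463533 [0.4132343  0.29889933 0.3677772 ]
```

View pics/w1b.png

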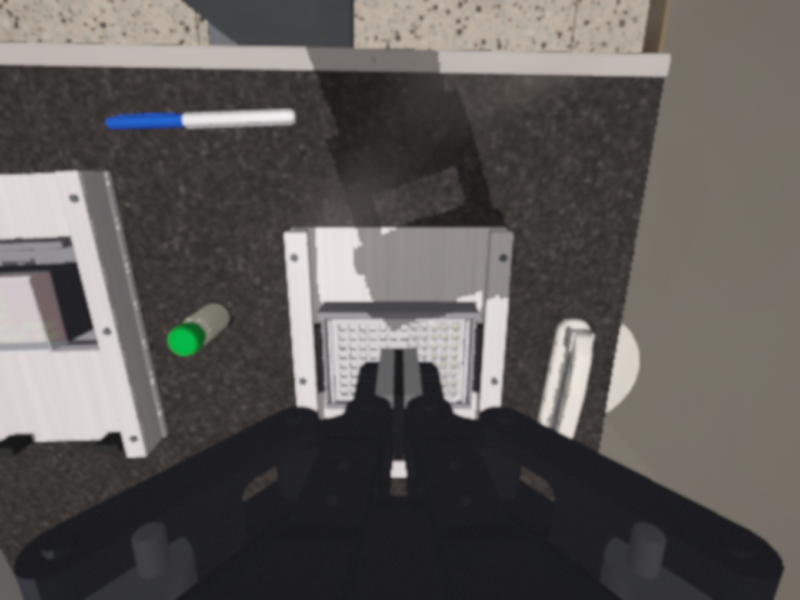

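The wrist view shows the near wall as a dark band from (318,304) to (480,304). Its rail screws are at (294,258) and (503,258), and the fingers are centred at column 400. I'll check the centring, then lower the fingers and push.

Run:
```python
from h import *
s=1/1.42857
for n,u,v,z in [('s',294,258,.036),('s',503,258,.036),('wtop',319,316,.04),('wtop',479,315,.04),('wtop304',400,304,.04)]: print(n,ray('w1',u*s,v*s,z).round(4))
R=np.load('R.npy'); Y=lambda x:.3003+.0164*(x-.479)
print(r.move_l([.485,Y(.485),.022],R,max_speed=.1,force_limit=15), telemetry.state()['tool_pos'])
f0=np.array(telemetry.state()['ft_force'])
# approach to contact
hit=r.move_l([.53,Y(.53),.022],R,max_speed=.03,force_limit=8)
q=telemetry.state();print(hit,q['tool_pos'],np.array(q['ft_force'])-f0,q['t'])
```

```text
s [0.4802 0.2161 0.036 ]
s [0.4774 0.3847 0.036 ]
wtop [0.5279 0.2353 0.04  ]
wtop [0.5249 0.3679 0.04  ]
wtop304 [0.5164 0.3023 0.04  ]
False [0.48546952 0.30059585 0.02261401]
False [0.52979776 0.30114346 0.02196132] [-1.13740315 -0.22679065 -0.17466173] 7.8
```

Run:
```python
from h import *
R=np.load('R.npy'); Y=lambda x:.3003+.0164*(x-.479)
for xt,fl in((.575,12),(.625,12)):
    hit=r.move_l([xt,Y(xt),.022],R,max_speed=.03,force_limit=fl)
    q=telemetry.state();print(hit,q['tool_pos'],q['ft_force'],q['wrist_torque'],q['t'])
    if hit: break
d=shot('top','top1');cv2.imwrite('pics/top1b.png',cv2.resize(d['color'][100:300,120:320],(600,600),interpolation=cv2.INTER_CUBIC))
```

```text
False [0.57485307 0.3019047  0.02200108] [0.040093   0.45618458 0.02480517] [-0.01677234 -0.02806627  0.03795162] 9.45
False [0.62484694 0.30272963 0.02200234] [ 0.17708858 -0.45367625  0.29713421] [-0.01495945 -0.02293032 -0.0414954 ] 11.2667
```

View pics/top1b.png

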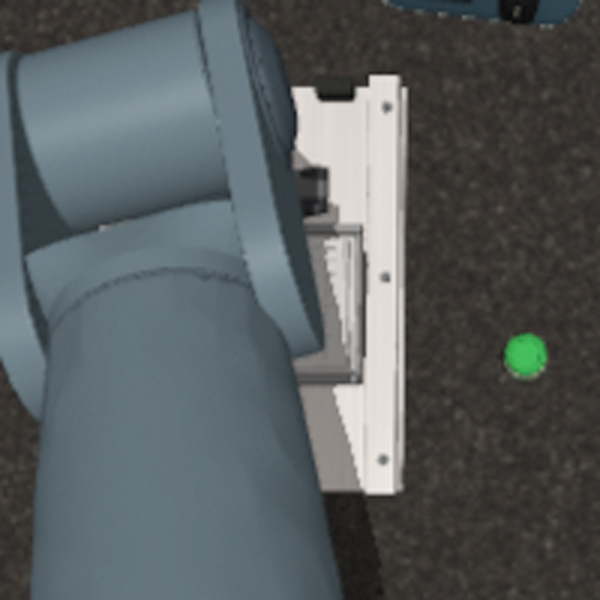

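The top view shows the shuttle unmoved (wall at row 383 of the crop), although the TCP reads x=0.625. I'll look from the side and the wrist.

Run:
```python
from h import *
q=telemetry.state();print(q['tool_pos'],q['joints'],q['gripper_width'],q['t'])
d=shot('side','side1');w=shot('wrist','w2')
a=cv2.resize(d['color'][150:330,150:390],(800,600),interpolation=cv2.INTER_CUBIC)
cv2.imwrite('pics/side1b.png',a);cv2.imwrite('pics/w2b.png',w['color'])
print(proj('side1',q['tool_pos']))
```

```text
[0.62488463 0.30272847 0.02201623] [ 2.88251374e-01  5.46844048e-01  1.52560282e+00 -4.87084357e-06
  1.06920318e+00 -1.29902180e+00] 0.0011148602687263685 11.3167
[237.52514869 263.64126018]
```

View pics/side1b.png

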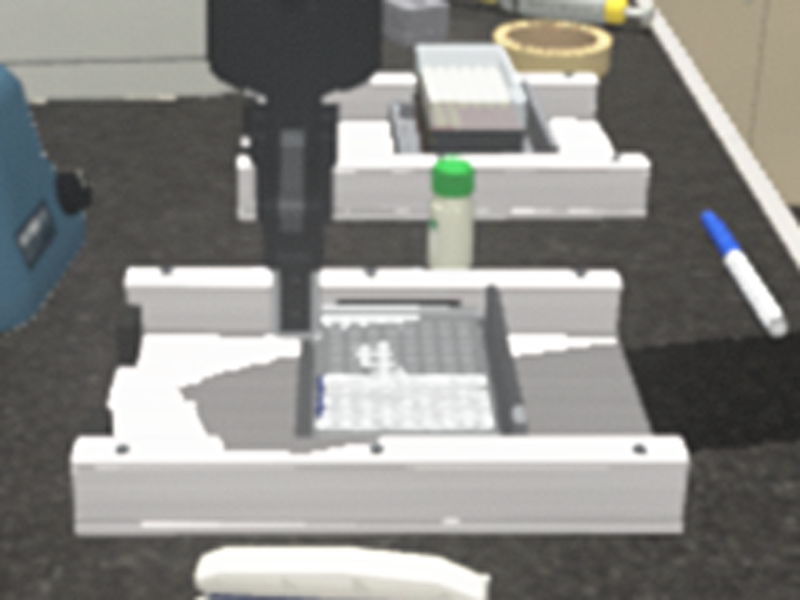

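View pics/w2b.png

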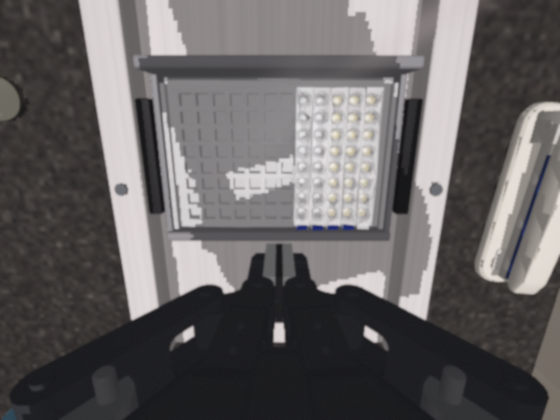

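Run:
```python
from h import *
d=np.load('pics/side1.npz');c=-d['R'].T@d['t']
for u,v in((278,331),(295,331),(312,331)):
    for z in (.006,.02,.04,.045,.05): 
        p=ray('side1',150+u/3.333,150+v/3.333,z); print((u,v),p.round(4))
# wrist view: fingertip end position
for X in ([.6249,.3027,.022],[.6249,.3027,.045],[.614,.3027,.022],[.614,.3027,.045]): print(X,proj('w2',X),proj('side1',X))
# wall heights check: shuttle far wall top corner in w2
for u,v in((168,235),(388,235),(135,62),(420,62)): print(ray('w2',u,v,.04).round(4))
```

```text
(278, 331) [0.6357 0.2248 0.006 ]
(278, 331) [0.6341 0.2513 0.02  ]
(278, 331) [0.6319 0.289  0.04  ]
(278, 331) [0.6314 0.2985 0.045 ]
(278, 331) [0.6308 0.3079 0.05  ]
(295, 331) [0.6268 0.2246 0.006 ]
(295, 331) [0.6256 0.2511 0.02  ]
(295, 331) [0.6239 0.2889 0.04  ]
(295, 331) [0.6235 0.2983 0.045 ]
(295, 331) [0.623  0.3078 0.05  ]
(312, 331) [0.618  0.2244 0.006 ]
(312, 331) [0.6171 0.2509 0.02  ]
(312, 331) [0.6159 0.2887 0.04  ]
(312, 331) [0.6155 0.2981 0.045 ]
(312, 331) [0.6152 0.3076 0.05  ]
[0.6249, 0.3027, 0.022] [278.9529777  241.99691886] [237.51619971 263.6411777 ]
[0.6249, 0.3027, 0.045] [279.00280561 258.75183558] [237.45599363 250.63235558]
[0.614, 0.3027, 0.022] [279.25362697 225.42112295] [244.48185487 263.70663402]
[0.614, 0.3027, 0.045] [279.34699105 240.15556003] [244.5096794  250.70610409]
[0.6141 0.2416 0.04  ]
[0.6121 0.3623 0.04  ]
[0.5277 0.2339 0.04  ]
[0.5255 0.3668 0.04  ]
```

The side view puts the fingertips at crop (295,331), about 0.047 m high, though the reported TCP is 0.022. They passed over the 40 mm wall without touching it. The wrist view agrees. The real tips sit about 25 mm above the reported TCP, so I'll go back, lower by that much under a force guard, and verify.

Run:
```python
from h import *
R=np.load('R.npy'); Y=lambda x:.3003+.0164*(x-.479)
r.move_l([.625,Y(.625),.05],R,max_speed=.1)
r.move_l([.48,Y(.48),.05],R,max_speed=.15)
hit=r.move_l([.48,Y(.48),-.003],R,max_speed=.05,force_limit=6)
q=telemetry.state();print(hit,q['tool_pos'],q['ft_force'],q['gripper_width'],q['t'])
d=shot('side','side2')
cv2.imwrite('pics/side2b.png',cv2.resize(d['color'][150:330,150:390],(800,600),interpolation=cv2.INTER_CUBIC))
for z in(-.003,.006,.022): print((proj('side2',[.48,.3003,z])-150)*3.333)
```

```text
False [ 0.48033932  0.3004568  -0.00260429] [-0.23723228 -0.21251929 -0.44990333] 0.0010336862265674194 14.175
[593.63188004 424.55483403]
[595.00261846 408.3376157 ]
[597.47220086 379.1199646 ]
```

View pics/side2b.png

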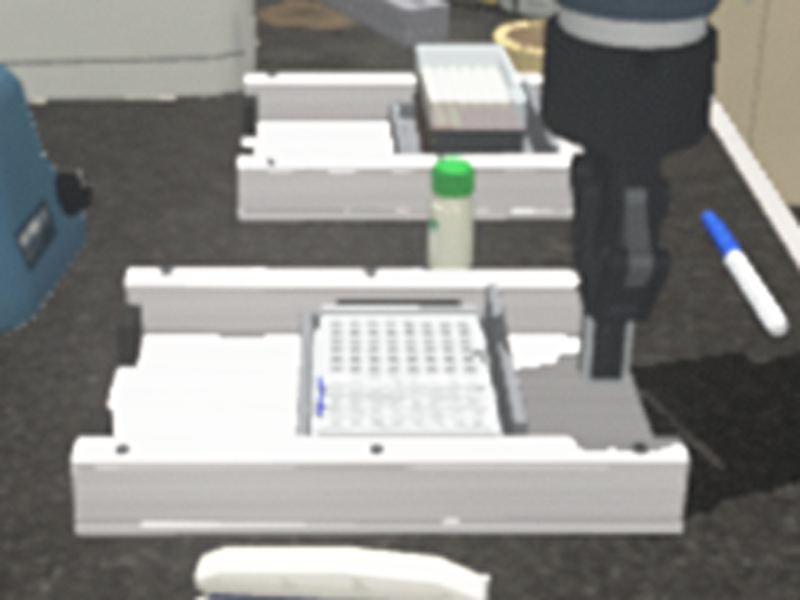

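The fingertip now sits at (607,380), which is a real height of about 0.022 m, below the wall top and clear of the floor. Pushing.

Run:
```python
from h import *
R=np.load('R.npy'); Y=lambda x:.3003+.0164*(x-.479)
z=-.003
for xt in np.r_[.505,.52,.54,.56,.58,.592,.605,.615]:
    hit=r.move_l([xt,Y(xt),z],R,max_speed=.04,force_limit=15)
    q=telemetry.state();print(hit,np.round(q['tool_pos'],4),np.round(q['ft_force'],1),q['t'])
    if hit: break
    if q['t']>27: break
d=shot('side','side3')
cv2.imwrite('pics/side3b.png',cv2.resize(d['color'][150:330,150:390],(800,600),interpolation=cv2.INTER_CUBIC))
```

```text
False [ 0.5048  0.3007 -0.0032] [-0.4 -0.5 -0. ] 15.0
False [ 0.5205  0.301  -0.0029] [-0.8 -1.9  1.2] 15.525
False [ 0.5408  0.3013 -0.0027] [ 0.1 -0.3 -0. ] 16.175
False [ 0.5608  0.3017 -0.0028] [ 0.8 -0.6 -0.9] 16.825
False [ 0.5807  0.302  -0.0028] [-0.4 -0.8 -0.1] 17.475
False [ 0.5928  0.3022 -0.0028] [-0.4  0.1  0.2] 17.925
True [ 0.5924  0.302  -0.0037] [-0.6 -0.1  0.4] 18.1417
```

View pics/side3b.png

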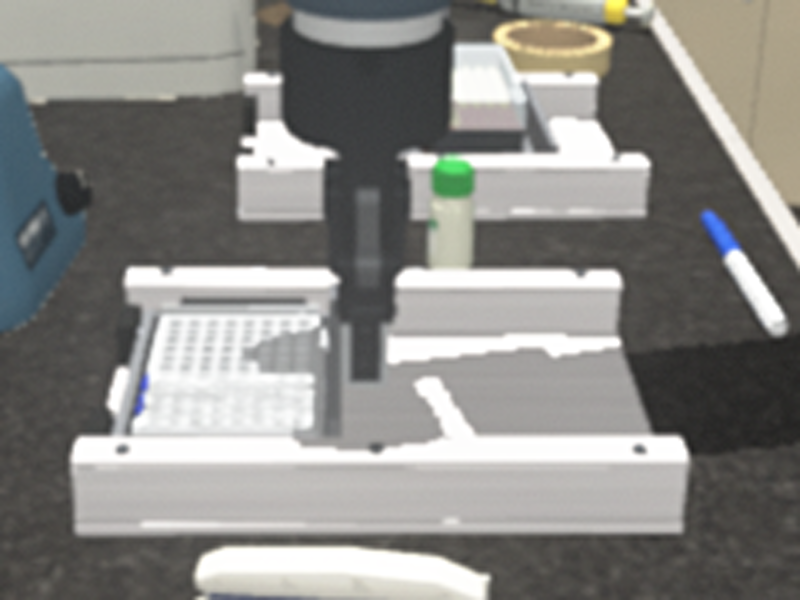

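The side view shows the shuttle run up to the far end, with its far wall at (130–155, 310–430). The stop was felt at x≈0.592, where home was expected at 0.593. I'll press once more, retreat and check from the top.

Run:
```python
from h import *
R=np.load('R.npy'); Y=lambda x:.3003+.0164*(x-.479)
hit=r.move_l([.605,Y(.605),-.003],R,max_speed=.03,force_limit=15)
q=telemetry.state();print(hit,np.round(q['tool_pos'],4),q['t'])
r.move_l([.55,Y(.55),-.003],R,max_speed=.08)
r.move_l([.55,Y(.55),.12],R,max_speed=.12)
r.move_to([.45,.0,.25],R)
d=shot('top','top3');print(telemetry.state()['t'])
im=d['color'][115:275,140:270]
cv2.imwrite('pics/top3b.png',cv2.resize(im,None,fx=3.75,fy=3.75,interpolation=cv2.INTER_CUBIC))
```

```text
True [ 0.5921  0.3018 -0.0049] 18.4583
21.6417
```

View pics/top3b.png

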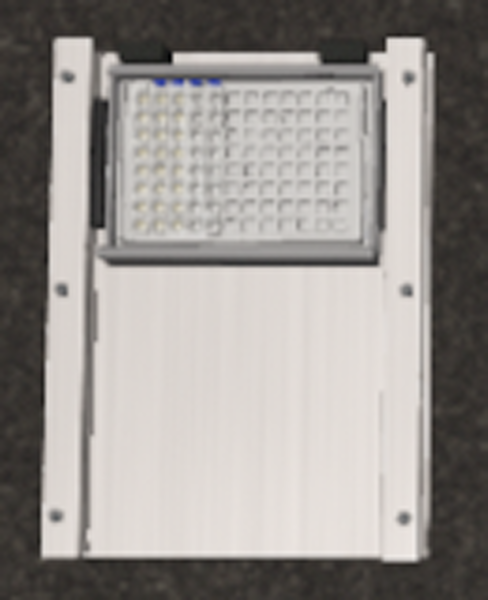

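The shuttle's far wall (row 66) is touching both stops (row 62). It is straight and has moved about 79 mm. Handing in.

```bash
python3 -c "
from h import *
print(r.close_job())"
```

```text
the job is handed in; nothing more can be done
None
```

The plate shuttle is home against both stops and straight in its rails, the tip-box shuttle was not touched, and the job was handed in at about 22 s; the first pass went over the wall without contact because the fingertips sat about 25 mm above the reported TCP.

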